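# Clamp a glued-up door plaque in the bench screw press

### The arm

A 7-joint arm with a two-finger parallel gripper is mounted at the origin on the work surface. World frame = base frame: x ahead of the robot, y to its left, z up, the work surface at z = 0. Lengths are in m, angles in rad, forces in N, time in s.
With the tool pointing down it reaches from about 0.425 to 0.875 m from the base axis. Payload 8.4 kg.
Tool frame: the origin (TCP) lies at the very end of the fingers, on their centre line; the grasp point (between the pads) lies 19 mm behind it; z points along the fingers, y is the line along which they close (so a half turn about z gives the same grasp; the last joint's range is limited). The gripper opens to 87 mm and grips with 3 to 60 N. Pads are 19 mm wide; open, the fingers measure 117 mm over their backs; the gripper's body (75 mm by 190 mm) begins 51 mm behind the grasp point.
Start: joints at [1.162, 0.333, 0.04, 1.465, -0.013, 1.343, -0.059], TCP at [0.198, -0.619, 0.223] pointing down, gripper open.
Joint ranges: [-2.58, 2.58], [-0.38, 2.09], [-1.3, 1.39], [0.25, 2.4], [-1.5, 4.64], [0.08, 2.09], [-2.65, 2.65]. Speed limits (rad/s): [2.22, 2.22, 2.79, 2.79, 3.14, 3.14, 3.14].

### API

Orientations are given as a unit quaternion [w, x, y, z].
In Python, from cell import bot, optics, models gives the robot as it stands.
- The arm moves only by the tool carry_out, never from a script. Its argument "deltas" is a list of rows, each a list of 7 numbers: the shift along the world's x, y, z in cm, then the turn, a rotation vector about the world's x, y, z in degrees, then the finger opening in cm, from 0 to 8.7. In form: [[tx, ty, tz, wx, wy, wz, grip], ...]. A call has 1 to 12 rows; each row shifts and turns the commanded pose from where the row before left it; what a row does not reach is not made up. A row lasts 1/10 s, in which the tool goes at most 50 mm and 8.59 degrees, less where a joint would pass 70% of its speed; a pose out of reach is approached as far as the arm can. A call is refused whole if a number of a shift passes 5 or a number of a turn 8.59, either way. A call with a gripper value outside its range is refused whole. The fingers move at their own pace and stop on an object; "grip_force" is the grip in N (left out, the last holds). Time passes only in rows, so rows that do not move let the fingers close. It gives the time, the measured TCP pose, the force, the opening and the grip force at its end, in the units of the state.
- bot.sense(): the state, without advancing time (a new reading comes with each control period).
- optics.capture(name): name is "side" or "top"; returns the picture (384x512x3 uint8, red, green, blue); there is no depth.
- optics.camera_info(name): a dict with "camera_matrix" (3x3 intrinsics, pixels), "camera_from_world" (4x4, takes a point from world to camera coordinates). Camera axes: x right, y up, looking along -z (the intrinsics and any distortion apply to the point x, -y, -z); pixel columns grow to the right and rows downward; lengths in m; the calibration is good to about 2 mm. A picture is of the moment at which its call begins. camera_info takes no time and is no camera call.
- bot.finish_job(): hands the job in; it is judged then, once.
Trained networks look in the newest picture that a camera, given by its name, has taken for a name from the list of things; names that differ only in an ending like _2 or _b are one class to them, and where a whole thing is asked for, a point or a joint stands for the part that bears it (a point fixed in the world has none). Each returns a list of dicts, best first, with "score" (0 to 1); they miss things now and then, are a little off and sometimes report something else, mostly with a low value. They report only what shows in the picture. A call takes as long as a camera call. They do not tell look-alikes from the thing itself.
- models.boxes_of(camera, label): "centre" ([x, y, z] in m, in world coordinates, good to about 4 mm: the middle of the surface that is visible of it).
- models.place_of(camera, label): "centre" ([x, y, z] in m, in world coordinates, good to about 4 mm: a listed point, or the origin of a listed thing).
The state is a dict: "t": time; "q": joint angles; "qvel": joint speeds; "effort": joint torques, N m; "ee_pos": TCP position; "eef_rot": TCP orientation; "wrist_force": force on the tool from outside, world axes, zero at the start; "moment": the same for the moment, N m; "grip_width": finger opening in m; "finger_force": force on a finger pad.
Only numpy, scipy, OpenCV 4.12 (cv2) and the standard library are available. Lean on these libraries where they do the work, as an engineer would, in place of code of your own. Each camera call takes 0.05 s, during which the arm holds its last target. There are 200 camera calls.

### The job

Push the door plaque along the press bed until it is fully home against the back stop. Then wind the crank clockwise until the press foot just meets the plaque, and from that contact add one quarter turn more, without overshooting; let go of the crank and leave it clamped, and leave the other things on the desk undisturbed.

Things in the scene. Friction and masses are not known exactly. Their poses are not given: they have to be found in the camera images.
- press: Grey bench screw press fixed to the desk: base 200 x 250 x 20 mm, columns 100 mm left and right of the screw, cross-head on them (56 mm deep, 250 mm wide, underside 146, top 178 mm above the desk). Origin on the desk directly under the screw's vertical axis; x = loading direction (inwards, away from the robot), y left, z up.
- bed: Plywood board on the press base, 180 x 136 mm, on which the plaque slides; its height differs each time (top 30 to 42 mm above the desk). Origin on its top face under the screw axis, axes as the press; it spans x -125 to +55 mm. Two 12 mm high side rails guide the plaque with 3 mm play a side; the back stop's near face is at x = +50 mm.
- plaque: Loose door plaque, wooden board with aluminium face, 150 (x) x 110 (y) x 24 mm, 0.4 kg, on the bed between the rails, near end out in front of the cross-head. Origin: centre of its underside. Starts 15 to 40 mm short of the stop; home: origin at bed x = -25 mm, near end at -100 mm. Push on its near end, 2 to 6 N; the drag leaps at the stop.
- platen: Steel cross plate 86 x 235 x 12 mm under the cross-head, moved straight down by the screw; under it hangs a springy rubber-faced foot (86 x 90 mm) that meets the plaque. Origin: centre of the plate's underside. The gap from foot to plaque differs each time. From contact on, the foot pushes harder in proportion to further turning.
- screw_axis (a point): Point on the vertical screw axis at the top face of the crank arm, 204 mm above the desk. The hub on the axis ends 207 mm above the desk.
- knob_center (a point): Centre (half-way up) of the upright round black knob on the end of the crank arm, 60 mm from the screw axis, 235 mm above the desk at all times. Diameter 24, height 60 mm, foot 1 mm above the arm. It spins freely on its pin: grip it from above and lead it round with the gripper's heading fixed. Starts on the far side of the axis or beside it.
- crank (a joint): Crank angle, rad, growing clockwise seen from above, which lowers the platen 24 mm a turn. At 0 the arm points along the press's +x, at 1.57 along its -y. Contact comes after about 0.65 to 1.7 turns. Steady screw friction 0.65 N m (5 to 11 N at the knob): it stays where left. After contact the force at the knob grows about 4.5 N per rad.
- flask: Steel vacuum flask with a side handle, 74 mm in diameter, 165 mm tall, on the desk to the left of the press. Origin: centre of its underside. Leave it alone.
- stapler: Stapler, 135 x 36 x 65 mm, on the desk to the right of the press. Origin: centre of its underside. Leave it alone.
- carton: Small cardboard carton 100 x 70 x 45 mm on the desk to the right of the press. Origin: centre of its underside. Leave it alone.
There are look-alikes about, which are no part of the job. What is meant by the plaque is not orange or purple, and is the larger of those in its own colour.

How it is judged:
On the way, in this order (a step that is already met when the one before it is completed fails the run):
1. the plaque is fully home against the back stop, with the press still open (x of plaque in the frame of press above -0.028 m and contact force between platen and plaque below 2 N), for 0.1 s.
2. the press foot has been wound down onto the plaque (contact force between platen and plaque above 10 N), for 0.1 s.
At the end, for the whole second after the job is handed in: The plaque is still home against the back stop (within 4 mm), the foot presses it with 75 to 150 N, which is a quarter turn past contact give or take about 30 degrees, the crank is at rest, and nothing is held (x of plaque in the frame of press above -0.029 m and contact force between platen and plaque between 75 and 150 N and velocity of joint crank between -0.05 and 0.05 rad/s); the robot touches nothing.
It fails at once if the screw is wound too far (over 45 degrees beyond the quarter turn): the foot presses the plaque with more than 170 N (contact force between platen and plaque above 170 N).
It fails at once if a bystander (flask, stapler or carton) is moved by more than 20 mm (distance of any of flask, stapler, carton from where it was at the start of the episode above 0.02 m).
It also fails if it takes over 72 s, if anything falls off the work surface, if the arm or the gripper's body presses on something with over 40 N, if the wrist force passes 120 N, or if a joint passes its speed limit or range.

## Working session

There is one attempt and no reset: what is moved stays moved. The work goes in short steps, Python scripts to look and compute and a tool call to move; the robot and the scene stay as the last step left them, time stands still between calls to the robot, and variables do not carry over. Pictures are saved under pics/ and viewed, at most 10 in all, crops included, and the job is handed in when it is done.

Besides the shell and the picture viewer there is one more tool, called after ">>>" as name(argument=value, ...), one argument or row to a line, values as JSON. carry_out: Moves the arm, as the interface text tells. Its arguments: {"type":"object","properties":{"deltas":{"type":"array","items":{"type":"array","items":{"type":"number"}}},"grip_force":{"type":"number"}},"required":["deltas"]}

```bash
ls; mkdir -p pics; python3 - <<'E'
from cell import bot, optics, models
import cv2,numpy as np
for c in("side","top"):
    im=optics.capture(c); cv2.imwrite(f"pics/{c}0.png",im[:,:,::-1])
    print(c,optics.camera_info(c))
    for l in("press","bed","plaque","platen","screw_axis","knob_center","flask","stapler","carton"):
        print(l,[(np.round(d["centre"],3).tolist(),round(d["score"],2)) for d in models.place_of(c,l)][:4])
s=bot.sense();print(s)
E
```

```text
pics
side {'camera_matrix': array([[374.02097067,   0.        , 253.83258043],
       [  0.        , 374.02097067, 191.64432517],
       [  0.        ,   0.        ,   1.        ]]), 'camera_from_world': array([[-0.97897645, -0.20356126, -0.01295829,  0.51969588],
       [ 0.1267583 , -0.65692418,  0.7432247 , -0.17945504],
       [-0.15980437,  0.72595691,  0.66891638, -1.19028941],
       [ 0.        ,  0.        ,  0.        ,  1.        ]])}
press [([0.621, -0.078, 0.004], 0.8)]
bed [([0.616, -0.077, 0.04], 0.69)]
plaque [([0.561, -0.081, 0.043], 0.92), ([0.366, 0.11, -0.004], 0.85), ([0.37, -0.058, 0.001], 0.84), ([0.596, 0.173, -0.0], 0.55)]
platen [([0.618, -0.076, 0.108], 0.78)]
screw_axis [([0.617, -0.074, 0.2], 0.88)]
knob_center [([0.653, -0.027, 0.235], 0.7), ([0.561, -0.081, 0.042], 0.58)]
flask [([0.463, 0.412, 0.002], 0.64)]
stapler [([0.45, -0.358, 0.002], 0.58)]
carton [([0.626, -0.4, -0.001], 0.95), ([0.56, -0.082, 0.042], 0.47)]
top {'camera_matrix': array([[370.39382844,   0.        , 251.07793078],
       [  0.        , 370.39382844, 193.04024841],
       [  0.  
[... 827 characters left out ...]
t': 1.0, 'q': array([ 1.16177449,  0.33316907,  0.03993482,  1.46540073, -0.01342124,
        1.34332392, -0.05849256]), 'qvel': array([ 0.0012205 ,  0.00142241,  0.00011757,  0.00078057,  0.00036529,
        0.00037004, -0.00104506]), 'effort': array([-2.40653362e-04, -6.56121254e+01,  1.33279692e+00, -4.04063308e+01,
       -5.99502283e-02,  3.54922679e-02,  1.10624819e-05]), 'ee_pos': array([ 0.19814124, -0.61902589,  0.22256601]), 'eef_rot': array([-1.89817972e-05,  9.88029974e-01,  1.54262019e-01,  5.20656377e-06]), 'wrist_force': array([0.48132138, 1.1780528 , 0.37387934]), 'moment': array([-0.02787178, -0.03102398,  0.01098691]), 'finger_force': 0.0, 'grip_width': 0.08679458930868446}
```

View pics/side0.png

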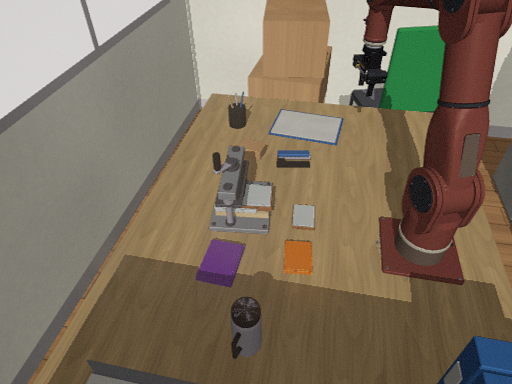

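View pics/top0.png

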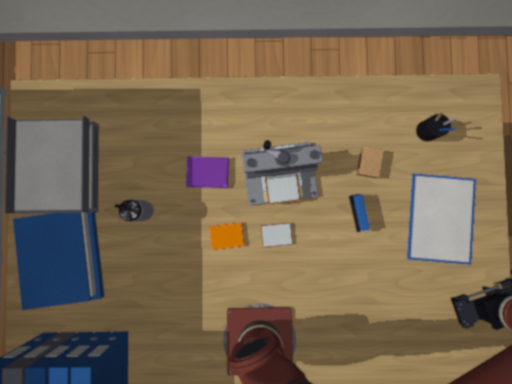

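The side view shows the press near (240,190) with its knob at (216,161). In the top view there are four candidates for the plaque:
- White board in the press, (283,188)
- Small white board, (277,235)
- Orange board, (227,235)
- Purple board, (208,172)

The white one in the press fits, because it is neither orange nor purple and is the larger of the two white ones. I'll confirm that in a crop and measure the yaw from it.

```bash
python3 - <<'E'
import cv2
im=cv2.imread("pics/top0.png")[130:255,230:345]
cv2.imwrite("pics/crop_top.png",cv2.resize(im,None,fx=4.8,fy=4.8,interpolation=cv2.INTER_CUBIC))
im=cv2.imread("pics/side0.png")[135:240,195:325]
cv2.imwrite("pics/crop_side.png",cv2.resize(im,None,fx=5.5,fy=5.5,interpolation=cv2.INTER_CUBIC))
E
```

```text
(no output)
```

View pics/crop_top.png

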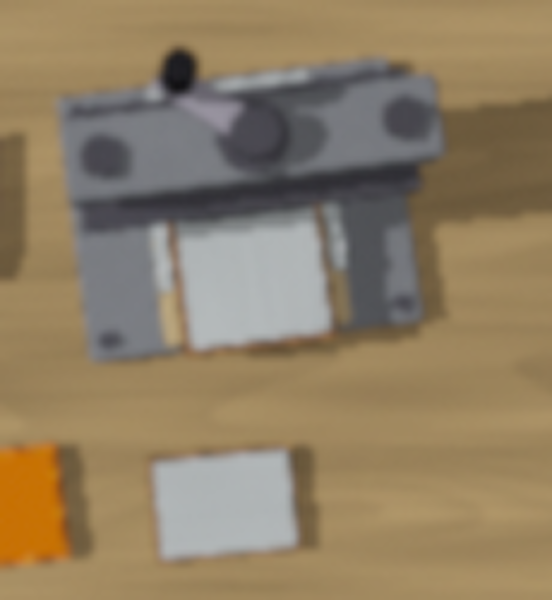

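View pics/crop_side.png

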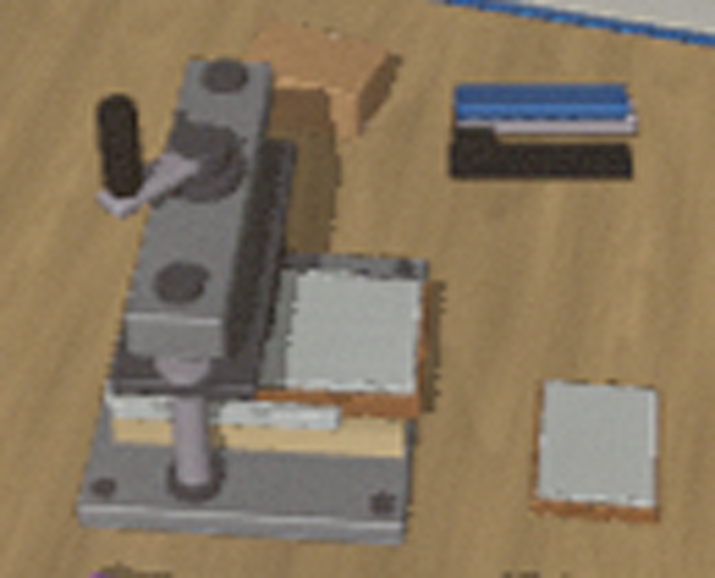

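The crops confirm the plaque is the white board between the rails at crop (258,285), and it is clearly larger than the white one on the desk at crop (225,505). Next I back-project these pixels.

```bash
cat >h.py <<'E'
import numpy as np
from cell import bot, optics, models
def bp(cam,uv,z):
    i=optics.camera_info(cam);K=i["camera_matrix"];T=i["camera_from_world"]
    d=np.linalg.inv(K)@[uv[0],uv[1],1];d=d*[1,-1,-1]
    R=T[:3,:3];c=-R.T@T[:3,3];w=R.T@d
    return c+w*(z-c[2])/w[2]
def proj(cam,p):
    i=optics.camera_info(cam);q=i["camera_from_world"]@[*p,1];v=i["camera_matrix"]@(q[:3]*[1,-1,-1]);return v[:2]/v[2]
E
python3 - <<'E'
from h import *
f=lambda u,v,z:bp("top",(230+(u+.5)/4.8-.5,130+(v+.5)/4.8-.5),z)
P={}
for n,u,v,z in [("baseL",92,358,.02),("baseR",421,324,.02),("chNL",73,202,.178),("chNR",441,157,.178),("chFL",60,98,.178),("chFR",434,77,.178),("colL",105,157,.18),("colR",409,118,.18),("hub",257,132,.207),("knobtop",180,70,.265),("plNL",190,352,.062),("plNR",332,334,.062),("plFL",174,222,.062),("plFR",318,208,.062)]:
    P[n]=f(u,v,z);print(n,P[n].round(4))
for a,b in(("baseL","baseR"),("chNL","chNR"),("chFL","chFR"),("colL","colR"),("plNL","plNR")):
    d=P[a]-P[b];print(a,np.degrees(np.arctan2(-d[0],d[1])),np.hypot(*d[:2]))
for a,b in(("plNL","plFL"),("plNR","plFR")):
    d=P[b]-P[a];print(a,np.degrees(np.arctan2(d[1],d[0])))
g=lambda u,v,z:bp("side",(195+(u+.5)/5.5-.5,135+(v+.5)/5.5-.5),z)
for n,u,v,z in [("baseL far",80,505,.02),("base L near",405,523,.02),("baseR near",428,262,.02),("pl near L",418,395,.062),("pl near R",425,278,.062),("knobtop",117,103,.265),("bedNL",405,428,.038),("colL",183,283,.18),("colR",224,76,.18)]:
    print("side",n,g(u,v,z).round(4))
E
```

```text
baseL [0.4798 0.0287 0.02  ]
baseR [ 0.5017 -0.2151  0.02  ]
chNL [0.5782 0.0391 0.178 ]
chNR [ 0.6046 -0.2021  0.178 ]
chFL [0.6468 0.0468 0.178 ]
chFR [ 0.6575 -0.1987  0.178 ]
colL [0.6073 0.0178 0.18  ]
colR [ 0.6303 -0.1813  0.18  ]
hub [ 0.6183 -0.0793  0.207 ]
knobtop [ 0.6481 -0.028   0.265 ]
plNL [ 0.4822 -0.0417  0.062 ]
plNR [ 0.4937 -0.1436  0.062 ]
plFL [ 0.5757 -0.0317  0.062 ]
plFR [ 0.5845 -0.1354  0.062 ]
baseL 5.127399238308485 0.24482289398470383
chNL 6.240933546139518 0.24265226112002977
chFL 2.4823984043766956 0.245752353958026
colL 6.592683799519854 0.2005185522242758
plNL 6.449621743657816 0.10257155421351767
plNL 6.096453801544678
plNR 5.177168369071476
side baseL far [0.671 0.055 0.02 ]
side base L near [0.4757 0.0316 0.02  ]
side baseR near [ 0.5023 -0.2076  0.02  ]
side pl near L [ 0.4801 -0.0352  0.062 ]
side pl near R [ 0.4942 -0.1429  0.062 ]
side knobtop [ 0.6502 -0.0249  0.265 ]
side bedNL [ 0.4868 -0.0294  0.038 ]
side colL [0.6057 0.0211 0.18  ]
side colR [ 0.6308 -0.1763  0.18  ]
```

>>> carry_out(
  deltas=[
    [2.1, 4.4, -0.2, 0, 0, -0.95, 0],
    [2.1, 4.4, -0.2, 0, 0, -0.95, 0],
    [2.1, 4.4, -0.2, 0, 0, -0.95, 0],
    [2.1, 4.4, -0.2, 0, 0, -0.95, 0],
    [2.1, 4.4, -0.2, 0, 0, -0.95, 0],
    [2.1, 4.4, -0.2, 0, 0, -0.95, 0],
    [2.2, 4.4, -0.2, 0, 0, -0.95, 0],
    [2.2, 4.4, -0.2, 0, 0, -0.95, 0],
    [2.2, 4.3, -0.2, 0, 0, -0.95, 0],
    [2.2, 4.3, -0.2, 0, 0, -0.95, 0],
    [2.2, 4.3, -0.2, 0, 0, -0.95, 0],
    [2.2, 4.3, -0.2, 0, 0, -0.95, 0],
  ],
  grip_force=30,
)

```text
t: 2.2
ee_pos: [0.4567, -0.0932, 0.1989]
eef_rot: [0.0, 0.998, 0.055, 0.0]
wrist_force: [1.0, -1.4, 0.9]
grip_width: 0.0031
finger_force: 0.0
```

>>> carry_out(
  deltas=[
    [0, 0, -3, 0, 0, 0, 0],
    [0, 0, -3, 0, 0, 0, 0],
    [0, 0, -3, 0, 0, 0, 0],
    [0, 0, -3, 0, 0, 0, 0],
    [0, 0, -2, 0, 0, 0, 0],
    [0, 0, -0.9, 0, 0, 0, 0],
    [0, 0, 0, 0, 0, 0, 0],
    [0, 0, 0, 0, 0, 0, 0],
  ],
)

```text
t: 3.0
ee_pos: [0.4568, -0.0951, 0.0505]
eef_rot: [0.0, 0.998, 0.055, 0.001]
wrist_force: [-0.6, 0.3, 0.6]
grip_width: 0.0004
finger_force: 0.0
```

```bash
python3 - <<'E'
from h import *
import cv2
im=optics.capture("side")[135:240,195:325,::-1]
cv2.imwrite("pics/crop_side2.png",cv2.resize(im,None,fx=5.5,fy=5.5,interpolation=cv2.INTER_CUBIC))
s=bot.sense();print(s["ee_pos"],s["wrist_force"])
E
```

```text
[ 0.45703869 -0.09520488  0.05071213] [ 0.2136947  -0.05074644 -1.3389429 ]
```

View pics/crop_side2.png

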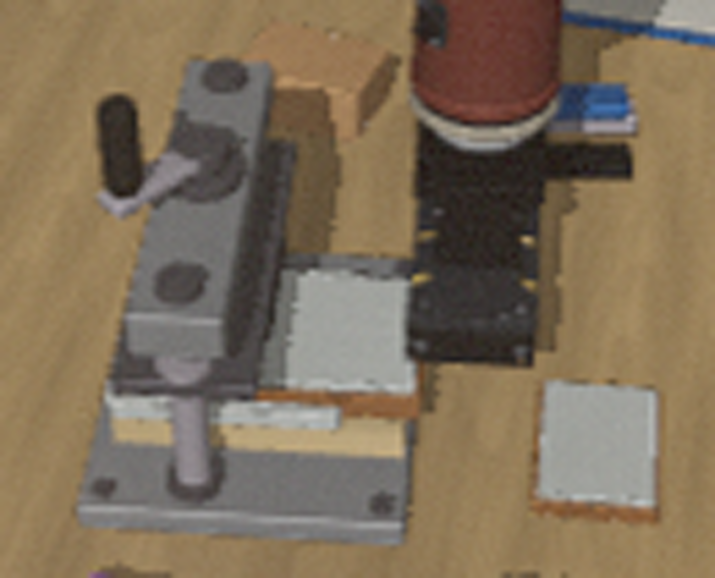

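The gripper at crop (475,250) stands in front of the plaque's near end at (415,390), centred on it. Now the push.

>>> carry_out(
  deltas=[
    [0.8, 0.09, 0, 0, 0, 0, 0],
    [0.6, 0.07, 0, 0, 0, 0, 0],
    [0.3, 0.03, 0, 0, 0, 0, 0],
    [0.3, 0.03, 0, 0, 0, 0, 0],
    [0.3, 0.03, 0, 0, 0, 0, 0],
    [0.3, 0.03, 0, 0, 0, 0, 0],
    [0.3, 0.03, 0, 0, 0, 0, 0],
    [0.3, 0.03, 0, 0, 0, 0, 0],
    [0.3, 0.03, 0, 0, 0, 0, 0],
    [0.3, 0.03, 0, 0, 0, 0, 0],
  ],
)

```text
t: 4.05
ee_pos: [0.493, -0.0912, 0.0493]
eef_rot: [0.0, 0.998, 0.055, -0.001]
wrist_force: [-5.9, -1.3, 4.7]
grip_width: 0.0002
finger_force: 3.1
```

>>> carry_out(
  deltas=[
    [0.3, 0.03, 0, 0, 0, 0, 0],
    [0.3, 0.03, 0, 0, 0, 0, 0],
    [0.2, 0.02, 0, 0, 0, 0, 0],
    [0.2, 0.02, 0, 0, 0, 0, 0],
  ],
)

```text
t: 4.45
ee_pos: [0.5029, -0.0902, 0.0493]
eef_rot: [-0.0, 0.998, 0.055, -0.002]
wrist_force: [-6.4, -0.9, 5.1]
grip_width: 0.0006
finger_force: 3.2
```

>>> carry_out(
  deltas=[
    [0.2, 0.02, 0, 0, 0, 0, 0],
    [0.2, 0.02, 0, 0, 0, 0, 0],
  ],
)

```text
t: 4.65
ee_pos: [0.5069, -0.0899, 0.0493]
eef_rot: [0.0, 0.998, 0.055, -0.001]
wrist_force: [-6.4, -0.8, 4.9]
grip_width: 0.0007
finger_force: 3.1
```

>>> carry_out(
  deltas=[
    [0.2, 0.02, 0, 0, 0, 0, 0],
    [0.1, 0.01, 0, 0, 0, 0, 0],
  ],
)

```text
t: 4.85
ee_pos: [0.5094, -0.0897, 0.0492]
eef_rot: [0.0, 0.998, 0.055, -0.002]
wrist_force: [-11.0, -0.9, 8.2]
grip_width: 0.0004
finger_force: 5.5
```

>>> carry_out(
  deltas=[
    [0.1, 0.01, 0, 0, 0, 0, 0],
    [0.1, 0.01, 0, 0, 0, 0, 0],
    [0, 0, 0, 0, 0, 0, 0],
  ],
)

```text
t: 5.15
ee_pos: [0.5094, -0.0896, 0.0489]
eef_rot: [0.0, 0.998, 0.055, -0.004]
wrist_force: [-16.5, -0.9, 13.7]
grip_width: 0.0004
finger_force: 8.1
```

Pushed home: the force leaps at x = 0.509, where I predicted the stop. Now I back off and rise.

>>> carry_out(
  deltas=[
    [-2, -0.2, 0, 0, 0, 0, 0],
    [-4, -0.4, 0, 0, 0, 0, 0],
    [0, 0, 2, 0, 0, 0, 2],
    [0, 0, 5, 0, 0, 0, 6],
    [0, 0, 5, 0, 0, 0, 6],
    [0, 0, 5, 0, 0, 0, 6],
    [0, 0, 5, 0, 0, 0, 6],
    [0, 0, 5, 0, 0, 0, 6],
    [0, 0, 1, 0, 0, 0, 6],
    [0, 0, 0, 0, 0, 0, 6],
  ],
)

```text
t: 6.15
ee_pos: [0.4541, -0.0952, 0.3313]
eef_rot: [0.001, 0.998, 0.055, 0.002]
wrist_force: [0.5, -0.7, 0.2]
grip_width: 0.0552
finger_force: 0.0
```

```bash
python3 - <<'E'
from h import *
import cv2
s=bot.sense();print(s["ee_pos"],s["wrist_force"],s["grip_width"])
im=optics.capture("top"); cv2.imwrite("pics/top1.png",im[:,:,::-1])
optics.capture("side")
for c in("top","side"):
  for l in("plaque","knob_center","screw_axis"):
    print(c,l,[(np.round(d["centre"],3).tolist(),round(d["score"],2)) for d in models.place_of(c,l)][:2])
E
```

```text
[ 0.45414192 -0.09515969  0.33132276] [ 0.46167298 -0.71417061  0.19504111] 0.055239650104567
top plaque [([0.37, -0.064, -0.002], 0.93), ([0.593, -0.084, 0.035], 0.91)]
top knob_center [([0.652, -0.022, 0.234], 0.42)]
top screw_axis [([0.617, -0.081, 0.206], 0.57)]
side plaque [([0.365, 0.109, -0.006], 0.89), ([0.372, -0.059, -0.002], 0.8)]
side knob_center [([0.655, -0.031, 0.232], 0.56)]
side screw_axis [([0.618, -0.076, 0.2], 0.71), ([0.448, -0.356, 0.002], 0.38)]
```

>>> carry_out(
  deltas=[
    [4, 1.4, 0, 0, 0, 0, 6],
    [4, 1.4, 0, 0, 0, 0, 6],
    [4, 1.4, 0, 0, 0, 0, 6],
    [4, 1.4, 0, 0, 0, 0, 6],
    [3.6, 1.2, 0, 0, 0, 0, 6],
    [0, 0, -3, 0, 0, 0, 6],
    [0, 0, -3, 0, 0, 0, 6],
    [0, 0, -2, 0, 0, 0, 6],
    [0, 0, -1.5, 0, 0, 0, 6],
    [0, 0, -1, 0, 0, 0, 6],
    [0, 0, -0.2, 0, 0, 0, 6],
    [0, 0, 0, 0, 0, 0, 6],
  ],
)

```text
t: 7.75
ee_pos: [0.6494, -0.0272, 0.2231]
eef_rot: [0.0, 0.998, 0.055, 0.0]
wrist_force: [-0.6, 0.3, 0.7]
grip_width: 0.0598
finger_force: 0.0
```

```bash
python3 - <<'E'
from h import *
import cv2
s=bot.sense();print(s["ee_pos"],s["wrist_force"],s["grip_width"])
im=optics.capture("side")[100:240,180:320,::-1]
cv2.imwrite("pics/crop_side3.png",cv2.resize(im,None,fx=4.2,fy=4.2,interpolation=cv2.INTER_CUBIC))
E
```

```text
[ 0.64936699 -0.02718189  0.22308414] [-0.56300124  0.33719294  0.70491031] 0.05981184732296367
```

View pics/crop_side3.png

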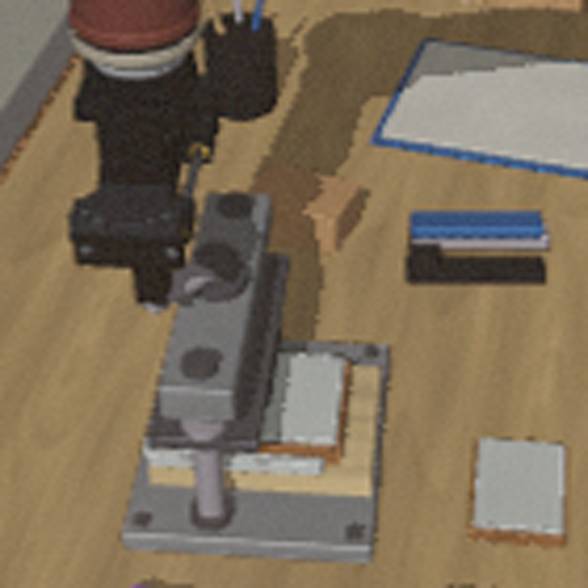

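The plaque at crop (310,400) is now further in, with bed showing at its near end (360,430). The fingers at (155,280) are around the knob. I close the grip.

>>> carry_out(
  deltas=[
    [0, 0, 0, 0, 0, 0, 2.2],
    [0, 0, 0, 0, 0, 0, 1.8],
    [0, 0, 0, 0, 0, 0, 1.5],
    [0, 0, 0, 0, 0, 0, 1.5],
    [0, 0, 0, 0, 0, 0, 1.5],
  ],
  grip_force=45,
)

```text
t: 8.3
ee_pos: [0.6492, -0.0271, 0.2226]
eef_rot: [0.0, 0.998, 0.055, 0.0]
wrist_force: [-0.3, 0.1, 1.2]
grip_width: 0.0282
finger_force: 0.0
```

>>> carry_out(
  deltas=[
    [0, 0, 0, 0, 0, 0, 1.5],
    [0, 0, 0, 0, 0, 0, 1.5],
    [0, 0, 0, 0, 0, 0, 1.5],
  ],
)

```text
t: 8.6
ee_pos: [0.6492, -0.0272, 0.2226]
eef_rot: [0.0, 0.998, 0.055, 0.0]
wrist_force: [-0.5, -0.6, 0.7]
grip_width: 0.0231
finger_force: 44.9
```

>>> carry_out(
  deltas=[
    [0.64, -0.45, 0, 0, 0, 0, 1.5],
    [0.6, -0.5, 0, 0, 0, 0, 1.5],
    [0.95, -1.24, 0, 0, 0, 0, 1.5],
    [0.6, -1.45, 0, 0, 0, 0, 1.5],
    [0.2, -1.55, 0, 0, 0, 0, 1.5],
  ],
)

```text
t: 9.1
ee_pos: [0.677, -0.0756, 0.2224]
eef_rot: [-0.002, 0.998, 0.057, -0.003]
wrist_force: [-17.5, 11.1, 7.9]
grip_width: 0.0231
finger_force: 44.9
```

>>> carry_out(
  deltas=[
    [-0.42, -1.41, 0, 0, 0, 0, 1.5],
    [-0.6, -1.45, 0, 0, 0, 0, 1.5],
    [-0.95, -1.24, 0, 0, 0, 0, 1.5],
    [-1.24, -0.95, 0, 0, 0, 0, 1.5],
    [-1.45, -0.6, 0, 0, 0, 0, 1.5],
    [-1.55, -0.2, 0, 0, 0, 0, 1.5],
  ],
)

```text
t: 9.7
ee_pos: [0.6188, -0.1377, 0.2226]
eef_rot: [-0.0, 0.998, 0.055, 0.002]
wrist_force: [11.2, 3.0, -3.6]
grip_width: 0.0233
finger_force: 44.8
```

```bash
cat >>h.py <<'E'
def rep(C=(.6168,-.0777)):
    s=bot.sense();p=s["ee_pos"][:2]-C;r=np.hypot(*p);u=p/r;tg=np.array([u[1],-u[0]]);f=s["wrist_force"]
    print("t",round(s["t"],2),"pos",s["ee_pos"].round(4),"ang",np.degrees(np.arctan2(p[1],p[0])).round(1),"r",r.round(4),"Frad",(f[:2]@u).round(2),"Ftan(resist)",(-f[:2]@tg).round(2),"F",f.round(1),s["finger_force"])
E
python3 -c "from h import *;rep()"
```

```text
t 9.7 pos [ 0.6188 -0.1377  0.2226] ang -88.1 r 0.06 Frad -2.66 Ftan(resist) 11.29 F [11.2  3.  -3.6] 44.79104678219784
```

>>> carry_out(
  deltas=[
    [-1.55, 0.2, 0, 0, 0, 0, 1.5],
    [-1.45, 0.6, 0, 0, 0, 0, 1.5],
    [-1.24, 0.95, 0, 0, 0, 0, 1.5],
    [-0.95, 1.24, 0, 0, 0, 0, 1.5],
  ],
)

```text
t: 10.1
ee_pos: [0.566, -0.1101, 0.2226]
eef_rot: [0.001, 0.999, 0.054, 0.002]
wrist_force: [12.2, -6.1, -7.7]
grip_width: 0.023
finger_force: 44.8
```

```bash
python3 -c "from h import *;rep()"
```

```text
t 10.1 pos [ 0.566  -0.1101  0.2226] ang -147.5 r 0.0602 Frad -7.0 Ftan(resist) 11.66 F [12.2 -6.1 -7.7] 44.76888927989876
```

>>> carry_out(
  deltas=[
    [-0.6, 1.45, 0, 0, 0, 0, 1.5],
    [-0.2, 1.55, 0, 0, 0, 0, 1.5],
  ],
)

```text
t: 10.3
ee_pos: [0.5567, -0.0813, 0.2226]
eef_rot: [0.002, 0.999, 0.053, 0.0]
wrist_force: [3.7, -11.2, -2.0]
grip_width: 0.0227
finger_force: 44.8
```

```bash
python3 -c "from h import *;rep()"
```

```text
t 10.3 pos [ 0.5567 -0.0813  0.2226] ang -176.6 r 0.0602 Frad -3.02 Ftan(resist) 11.38 F [  3.7 -11.2  -2. ] 44.81275272255516
```

>>> carry_out(
  deltas=[
    [0.2, 1.55, 0, 0, 0, 0, 1.5],
    [0.6, 1.45, 0, 0, 0, 0, 1.5],
  ],
)

```text
t: 10.5
ee_pos: [0.5631, -0.0506, 0.2225]
eef_rot: [0.002, 0.999, 0.054, -0.002]
wrist_force: [-6.2, -10.0, 4.5]
grip_width: 0.0233
finger_force: 44.9
```

```bash
python3 -c "from h import *;rep()"
```

```text
t 10.5 pos [ 0.5631 -0.0506  0.2225] ang 153.2 r 0.0602 Frad 1.04 Ftan(resist) 11.71 F [ -6.2 -10.    4.5] 44.94026029278757
```

>>> carry_out(
  deltas=[
    [0.95, 1.24, 0, 0, 0, 0, 1.5],
    [1.24, 0.95, 0, 0, 0, 0, 1.5],
  ],
)

```text
t: 10.7
ee_pos: [0.5849, -0.0266, 0.2225]
eef_rot: [0.001, 0.998, 0.055, -0.002]
wrist_force: [-9.1, -6.1, 6.0]
grip_width: 0.0229
finger_force: 45.0
```

```bash
python3 -c "from h import *;rep()"
```

```text
t 10.7 pos [ 0.5849 -0.0266  0.2225] ang 121.9 r 0.0602 Frad -0.31 Ftan(resist) 10.96 F [-9.1 -6.1  6. ] 44.95275100239894
```

>>> carry_out(
  deltas=[
    [1.45, 0.6, 0, 0, 0, 0, 1.5],
    [1.55, 0.2, 0, 0, 0, 0, 1.5],
  ],
)

```text
t: 10.9
ee_pos: [0.6153, -0.0176, 0.2224]
eef_rot: [0.0, 0.998, 0.056, -0.002]
wrist_force: [-10.6, -3.5, 7.0]
grip_width: 0.0228
finger_force: 45.0
```

```bash
python3 -c "from h import *;rep()"
```

```text
t 10.9 pos [ 0.6153 -0.0176  0.2224] ang 91.4 r 0.0601 Frad -3.22 Ftan(resist) 10.66 F [-10.6  -3.5   7. ] 44.96382208865725
```

>>> carry_out(
  deltas=[
    [1.55, -0.2, 0, 0, 0, 0, 1.5],
    [1.45, -0.6, 0, 0, 0, 0, 1.5],
  ],
)

```text
t: 11.1
ee_pos: [0.6454, -0.0248, 0.2224]
eef_rot: [-0.0, 0.998, 0.056, -0.002]
wrist_force: [-12.8, -1.1, 8.9]
grip_width: 0.0231
finger_force: 45.0
```

```bash
python3 -c "from h import *;rep()"
```

```text
t 11.1 pos [ 0.6454 -0.0248  0.2224] ang 61.6 r 0.0602 Frad -7.07 Ftan(resist) 10.78 F [-12.8  -1.1   8.9] 44.969273152188265
```

>>> carry_out(
  deltas=[
    [1.24, -0.95, 0, 0, 0, 0, 1.5],
    [0.95, -1.24, 0, 0, 0, 0, 1.5],
  ],
)

```text
t: 11.3
ee_pos: [0.6675, -0.0453, 0.2225]
eef_rot: [-0.001, 0.998, 0.057, -0.002]
wrist_force: [-13.4, 4.4, 6.6]
grip_width: 0.0229
finger_force: 45.0
```

```bash
python3 -c "from h import *;rep()"
```

```text
t 11.3 pos [ 0.6675 -0.0453  0.2225] ang 32.6 r 0.0601 Frad -8.93 Ftan(resist) 10.94 F [-13.4   4.4   6.6] 44.96313405884621
```

>>> carry_out(
  deltas=[
    [0.6, -1.45, 0, 0, 0, 0, 1.5],
    [0.2, -1.55, 0, 0, 0, 0, 1.5],
  ],
)

```text
t: 11.5
ee_pos: [0.6766, -0.0734, 0.2226]
eef_rot: [-0.003, 0.998, 0.058, -0.001]
wrist_force: [-6.2, 11.7, 3.1]
grip_width: 0.0232
finger_force: 44.9
```

```bash
python3 -c "from h import *;rep()"
```

```text
t 11.5 pos [ 0.6766 -0.0734  0.2226] ang 4.1 r 0.06 Frad -5.32 Ftan(resist) 12.12 F [-6.2 11.7  3.1] 44.93648181487515
```

>>> carry_out(
  deltas=[
    [-0.1, -0.78, 0, 0, 0, 0, 1.5],
    [-0.1, -0.78, 0, 0, 0, 0, 1.5],
  ],
)

```text
t: 11.7
ee_pos: [0.6757, -0.0885, 0.2227]
eef_rot: [-0.003, 0.998, 0.058, 0.001]
wrist_force: [1.5, 12.3, -0.3]
grip_width: 0.0229
finger_force: 44.9
```

```bash
python3 -c "from h import *;rep()"
```

```text
t 11.7 pos [ 0.6757 -0.0885  0.2227] ang -10.4 r 0.0599 Frad -0.79 Ftan(resist) 12.38 F [ 1.5 12.3 -0.3] 44.85630498341379
```

>>> carry_out(
  deltas=[
    [-0.25, -0.74, 0, 0, 0, 0, 1.5],
    [-0.35, -0.71, 0, 0, 0, 0, 1.5],
  ],
)

```text
t: 11.9
ee_pos: [0.6709, -0.1029, 0.2227]
eef_rot: [-0.003, 0.998, 0.058, 0.002]
wrist_force: [10.0, 10.3, -4.7]
grip_width: 0.0231
finger_force: 44.8
```

```bash
python3 -c "from h import *;rep()"
```

```text
t 11.9 pos [ 0.6709 -0.1029  0.2227] ang -25.0 r 0.0597 Frad 4.69 Ftan(resist) 13.51 F [10.  10.3 -4.7] 44.82228917668479
```

>>> carry_out(
  deltas=[
    [-0.4, -0.67, 0, 0, 0, 0, 1.5],
    [-0.48, -0.62, 0, 0, 0, 0, 1.5],
  ],
)

```text
t: 12.1
ee_pos: [0.6625, -0.1162, 0.2227]
eef_rot: [-0.002, 0.998, 0.058, 0.003]
wrist_force: [12.3, 9.7, -4.9]
grip_width: 0.0227
finger_force: 44.8
```

```bash
python3 -c "from h import *;rep()"
```

```text
t 12.1 pos [ 0.6625 -0.1162  0.2227] ang -40.1 r 0.0598 Frad 3.17 Ftan(resist) 15.34 F [12.3  9.7 -4.9] 44.786867303827904
```

>>> carry_out(
  deltas=[
    [-0.58, -0.52, 0, 0, 0, 0, 1.5],
    [-0.65, -0.45, 0, 0, 0, 0, 1.5],
  ],
)

```text
t: 12.3
ee_pos: [0.6507, -0.127, 0.2227]
eef_rot: [-0.002, 0.998, 0.057, 0.003]
wrist_force: [14.1, 6.4, -6.9]
grip_width: 0.023
finger_force: 44.8
```

```bash
python3 -c "from h import *;rep()"
```

```text
t 12.3 pos [ 0.6507 -0.127   0.2227] ang -55.5 r 0.0599 Frad 2.7 Ftan(resist) 15.29 F [14.1  6.4 -6.9] 44.76838195552318
```

>>> carry_out(
  deltas=[
    [-0.7, -0.34, 0, 0, 0, 0, 1.5],
    [-0.75, -0.26, 0, 0, 0, 0, 1.5],
  ],
)

```text
t: 12.5
ee_pos: [0.6365, -0.1342, 0.2227]
eef_rot: [-0.001, 0.998, 0.057, 0.004]
wrist_force: [17.6, 4.9, -7.9]
grip_width: 0.0228
finger_force: 44.8
```

```bash
python3 - <<'E'
from h import *
rep()
E
```

```text
t 12.5 pos [ 0.6365 -0.1342  0.2227] ang -70.8 r 0.0599 Frad 1.17 Ftan(resist) 18.23 F [17.6  4.9 -7.9] 44.764953391522795
```

>>> carry_out(
  deltas=[
    [-0.36, -0.09, 0, 0, 0, 0, 1.5],
    [-0.36, -0.06, 0, 0, 0, 0, 1.5],
  ],
)

```text
t: 12.7
ee_pos: [0.6294, -0.1362, 0.2227]
eef_rot: [-0.001, 0.998, 0.056, 0.004]
wrist_force: [18.7, 3.0, -8.8]
grip_width: 0.0232
finger_force: 44.8
```

```bash
python3 - <<'E'
from h import *
rep()
E
```

```text
t 12.7 pos [ 0.6294 -0.1362  0.2227] ang -77.9 r 0.0599 Frad 0.98 Ftan(resist) 18.94 F [18.7  3.  -8.8] 44.75909886255067
```

About 87–95° past contact by force and by angle. Releasing.

>>> carry_out(
  deltas=[
    [0, 0, 0, 0, 0, 0, 3],
    [0, 0, 0, 0, 0, 0, 5],
    [0, 0, 0, 0, 0, 0, 6],
    [0, 0, 0, 0, 0, 0, 6],
    [0, 0, 0, 0, 0, 0, 6],
  ],
)

```text
t: 13.2
ee_pos: [0.626, -0.1379, 0.2225]
eef_rot: [0.0, 0.998, 0.055, -0.0]
wrist_force: [-0.0, -1.1, 0.2]
grip_width: 0.0538
finger_force: 0.0
```

```bash
python3 - <<'E'
from h import *
rep();print(bot.sense()["grip_width"])
E
```

```text
t 13.2 pos [ 0.626  -0.1379  0.2225] ang -81.4 r 0.0609 Frad 1.05 Ftan(resist) -0.2 F [-0.  -1.1  0.2] 0.0
0.053845674871825795
```

>>> carry_out(
  deltas=[
    [0, 0, 1, 0, 0, 0, 6],
    [0, 0, 3, 0, 0, 0, 6],
    [0, 0, 4, 0, 0, 0, 6],
    [0, 0, 4, 0, 0, 0, 6],
    [-3, 0, 2, 0, 0, 0, 6],
    [-4, 0, 0, 0, 0, 0, 6],
    [-4, 0, 0, 0, 0, 0, 6],
    [-4, 0, 0, 0, 0, 0, 6],
    [-2, 0, 0, 0, 0, 0, 6],
    [0, 0, 0, 0, 0, 0, 6],
  ],
)

```text
t: 14.2
ee_pos: [0.4542, -0.1382, 0.3644]
eef_rot: [0.001, 0.999, 0.054, 0.001]
wrist_force: [0.0, -0.4, 0.5]
grip_width: 0.06
finger_force: 0.0
```

```bash
python3 - <<'E'
from h import *
import cv2
s=bot.sense();print(s["ee_pos"],s["wrist_force"])
optics.capture("top")
im=optics.capture("side")[100:240,180:320,::-1]
cv2.imwrite("pics/crop_side4.png",cv2.resize(im,None,fx=4.2,fy=4.2,interpolation=cv2.INTER_CUBIC))
for c in("top","side"):
  for l in("knob_center","plaque"):
    for d in models.place_of(c,l)[:3]:
      p=np.array(d["centre"])-[.6168,-.0777,0];print(c,l,np.round(d["centre"],3),round(d["score"],2),np.degrees(np.arctan2(p[1],p[0])))
E
```

```text
[ 0.45417778 -0.13817119  0.36439935] [ 0.01013812 -0.44635617  0.4835927 ]
top knob_center [ 0.636 -0.132  0.235] 0.6 -70.46636269390723
top plaque [ 0.599  0.179 -0.001] 0.96 94.00794590418288
top plaque [ 0.368  0.111 -0.002] 0.88 142.77450575459594
top plaque [ 0.369 -0.066 -0.002] 0.62 177.1859534043318
side knob_center [ 0.597 -0.081  0.042] 0.21 -170.92124213401104
side plaque [ 0.362  0.108 -0.003] 0.85 143.94726091506587
side plaque [ 0.6    0.176 -0.004] 0.66 93.82904629449655
side plaque [ 0.372 -0.061 -0.001] 0.64 176.18281194144012
```

View pics/crop_side4.png

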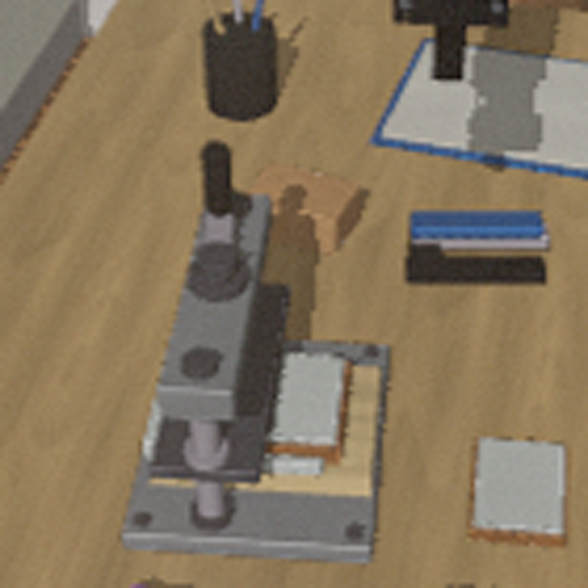

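The platen is down on the plaque, which is still home at crop (310,400). The knob is free at (216,175), and the flask, stapler and carton are undisturbed. I check the knob angle, then hand in.

```bash
python3 - <<'E'
from h import *
p=bp("side",(180+216.5/4.2-.5,100+150/4.2-.5),.265);q=p[:2]-[.6168,-.0777];a=np.degrees(np.arctan2(q[1],q[0]));print(p,a)
if -105<a<-60: print(bot.finish_job())
E
```

```text
[ 0.62935297 -0.12922643  0.265     ] -76.30820680301251
the job is handed in; nothing more can be done
None
```

The plaque is home against the back stop, and the press is clamped about a quarter turn past contact (roughly 85–95° by force and angle). The crank is released, the arm is clear, the other things look undisturbed, and the job is handed in at about 14.5 s; no verdict came back.

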